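# Slide the paint tote home and bolt it in

### The arm

A 6-joint arm with a two-finger parallel gripper is mounted at the origin on the work surface. World frame = base frame: x ahead of the robot, y to its left, z up, the work surface at z = 0. Lengths are in m, angles in rad, forces in N, time in s.
With the tool pointing down it reaches from about 0.25 to 0.725 m from the base axis. Payload 9.7 kg.
Tool frame: the origin (TCP) lies at the very end of the fingers, on their centre line; the grasp point (between the pads) lies 19 mm behind it (bot.grasp_offset is the distance from the TCP to the grasp point, in m); z points along the fingers, y is the line along which they close (so a half turn about z gives the same grasp; the last joint's range is limited). The gripper opens to 85 mm and grips with 20 to 120 N. Pads are 22 mm wide; open, the fingers measure 114 mm over their backs; the gripper's body (76 mm by 85 mm) begins 54 mm behind the grasp point. The pads swing forward as they close: fully open they stand 13 mm farther back than shut.
Start: joints at [-1.246, 0.087, 0.176, 1.66, 0, 1.571], TCP at [0.176, -0.521, 0.231] pointing down, gripper open.
Joint ranges: [-3.13, 3.13], [-0.85, 1.81], [-1.15, 1.24], [-2.2, 2.28], [-1.44, 1.52], [-3.14, 3.14]. Speed limits (rad/s): [2.22, 2.22, 2.57, 3.14, 3.14, 3.14].

### API

Orientations are given as a 3x3 rotation matrix whose columns are the frame's x, y, z axes.
In Python, from station import bot gives the robot as it stands.
- The arm moves only by the tool step_arm, never from a script. Its argument "motion" is a list of rows, each a list of 7 numbers: the shift along the tool's x, y, z in cm, then the turn, a rotation vector about the tool's x, y, z in degrees, then the closure, from 0 (fully open) to 1 (shut). A call has 1 to 20 rows; each row shifts and turns the commanded pose from where the row before left it, along the tool's axes as they then stand; what a row does not reach is not made up. A row lasts 1/8 s, in which the tool goes at most 62.5 mm and 10.7 degrees, less where a joint would pass 70% of its speed; a pose out of reach is approached as far as the arm can. A call with a gripper value outside its range is refused whole. The fingers move at their own pace and stop on an object; "grip_force" is the grip in N (left out, the last holds). Time passes only in rows, so rows that do not move let the fingers close. It gives the time, the measured TCP pose, the force, the opening and the grip force at its end, in the units of the state.
- bot.read_state(): the state, without advancing time (a new reading comes with each control period).
- bot.capture(name): name is "scene" or "top" or "wrist"; returns the picture (384x512x3 uint8, blue, green, red); there is no depth.
- bot.get_calibration(name): a dict with "fx", "fy", "cx", "cy" (pixels), "k1" (the pictures are not rectified: a ray, as slopes to the right and down, at radius r is drawn at 1 + k1 r^2 times it, then the intrinsics apply), "world_from_camera" (4x4, takes a point from camera to world coordinates). Camera axes: x right, y up, looking along -z (the intrinsics and any distortion apply to the point x, -y, -z); pixel columns grow to the right and rows downward; lengths in m; the calibration is good to about 2 mm. A picture is of the moment at which its call begins: read the wrist's pose just before it. get_calibration takes no time and is no camera call; for the wrist camera it gives the pose at the moment of the call.
- bot.finish_job(): hands the job in; it is judged then, once.
Trained networks look in the newest picture that a camera, given by its name, has taken for a name from the list of things; names that differ only in an ending like _2 or _b are one class to them, and where a whole thing is asked for, a point or a joint stands for the part that bears it (a point fixed in the world has none). Each returns a list of dicts, best first, with "score" (0 to 1); they miss things now and then, are a little off and sometimes report something else, mostly with a low value. They report only what shows in the picture. A call takes as long as a camera call. They do not tell look-alikes from the thing itself.
- bot.boxes_of(camera, target): "point" ([x, y, z] in m, in world coordinates, good to about 4 mm: the middle of the surface that is visible of it).
- bot.silhouettes(camera, target): "pixels" (384x512 bool, what is visible of it).
- bot.place_of(camera, target): "point" ([x, y, z] in m, in world coordinates, good to about 4 mm: a listed point, or the origin of a listed thing).
The state is a dict: "time": time; "joints": joint angles; "qvel": joint speeds; "joint_efforts": joint torques, N m; "tcp_pos": TCP position; "orientation": TCP orientation; "force": force on the tool from outside, world axes, zero at the start; "moment": the same for the moment, N m; "opening": finger opening in m; "finger_force": force on a finger pad.
Only numpy, scipy, OpenCV 4.12 (cv2) and the standard library are available. Lean on these libraries where they do the work, as an engineer would, in place of code of your own. Each camera call takes 0.05 s, during which the arm holds its last target. There are 200 camera calls.

### The job

Push the heavy plywood tote of paint tins low down, so that it slides along the table without tipping or lifting, into the batten bay until it is fully home against the stop at the back. Then push the bolt's knob so that the bolt is fully shot across the bay's mouth in front of the tote. Do not touch the tote's carrying handle, leave the other things on the table where they are, and finish clear of everything.

Things in the scene. Friction and masses are not known exactly. Their poses are not given: they have to be found in the camera images.
- tote: Plain plywood tote, an open box 80 deep (x) x 140 wide (y) x 90 high, walls 8 thick, with two small paint tins below its rim; about 0.9 kg. Origin: centre of its underside, z up. It starts on the robot's side of the bay's mouth, its origin 145 to 165 from the bay's, up to 30 off the bay's centre line and turned up to 0.25 rad. Sliding it takes 5 to 11 N.
- tote_face (a point): Where to push: on the middle of the tote's -x panel, 20 above the table, 40 from the tote's origin. The panel is waxed (fingers slip on it), upright, 140 wide, 90 high and looks towards the robot. The tote rubs hard on the table: pushed below about 30 it slides, pushed near the rim it tips over. Axes as the tote's.
- tote_handle: The tote's fixed carrying handle, not to be touched: a dark dowel 18 dia along the tote's y, axis 140 above the table over the tote's middle, between two plywood cheeks (30 deep in x, at y = -66 and +66, up to 155 high). Keep the gripper's body clear of it. Same origin and axes as the tote.
- bay: Fixed U of brown battens 45 high on the table, mouth towards the robot (-x). Origin: where the tote's origin is when it is fully home; axes as the home tote's. Stop: face at x = +40. Side battens: inner faces at y = -82 and +82, 18 thick, x = -45 to +40. The bolt's wooden channel lies at x = -78 to -34, y = 100 to 275, 34 high, with a steel strap 40 high at y = 112.
- bolt (a joint): Travel of the steel bolt in m: 0 drawn back, 0.065 fully shot, moving along the bay's -y. It starts at 0 to 0.008, stays where it is left, and 2 to 4 N moves it. Bar 12 x 16 mm at bay x = -56, z = 23, tip at bay y = 95 mm minus the travel: shot, it lies across the mouth 10 mm clear of the home tote; it meets the tote if that is not home.
- bolt_knob (a point): Top centre of the bolt's upright steel knob, 94 above the table: a post 14 dia from 30 to 84 high with a head 20 dia above it. It stands at bay x = -56, y = 200 mm minus the travel; push it from its +y side towards the bay's -y. Axes as the bay's.
- paint_tin: Bystander, loose, to be left alone: closed steel paint tin with a paper band, 84 dia x 95 high. Origin: centre of its underside.
- brass_tube: Bystander, loose, to be left alone: short brass tube standing upright, 40 dia x 75 high. Origin: centre of its underside.
- scissors: Bystander, loose, to be left alone: red-handled scissors lying flat, about 160 long. Origin: centre of its underside.
- cone_mould: Bystander, loose, to be left alone: pale wooden cone standing on its base, 64 dia x 137 high. Origin: centre of its underside.
- brush: Bystander, loose, to be left alone: paint brush lying flat, 170 long. Origin: centre of its underside.
- glue_bottle: Bystander, loose, to be left alone: white glue bottle with an orange cap, 52 dia x 130 high. Origin: centre of its underside.
- mug: Bystander, loose, to be left alone: white mug, 76 dia x 85 high, handle at its +y. Origin: centre of its underside.
Not all that is in view belongs to the job. What is shaped like the tote but green or yellow is not meant.

How it is judged:
On the way, in this order (a step that is already met when the one before it is completed fails the run):
1. the tote is home in the bay, flat on the table, while the bolt is still drawn back (x of tote in the frame of bay between -0.006 and 0.006 m and y of tote in the frame of bay between -0.016 and 0.016 m and angle between the x axis of tote and the x axis of bay, either way round below 0.09 rad and angle between tote's own z axis and vertical below 0.05 rad and height (world z) of tote below 0.005 m and linear speed of tote below 0.01 m/s and value of joint bolt below 0.03 m), for 0.2 s.
2. the bolt is shot (value of joint bolt above 0.055 m), for 0.2 s.
At the end, for the whole second after the job is handed in: The tote stands flat and still in the bay, within 6 mm of touching the stop, between the side battens and square to within 0.09 rad, and the bolt is shot at least 55 of its 65 mm (x of tote in the frame of bay between -0.006 and 0.006 m and y of tote in the frame of bay between -0.016 and 0.016 m and angle between the x axis of tote and the x axis of bay, either way round below 0.09 rad and angle between tote's own z axis and vertical below 0.05 rad and height (world z) of tote below 0.005 m and linear speed of tote below 0.01 m/s and value of joint bolt above 0.055 m).
It fails at once if the tote tips by more than 0.1 rad (angle between tote's own z axis and vertical above 0.1 rad).
It fails at once if the tote is lifted more than 12 mm (height (world z) of tote above 0.012 m).
It fails at once if the robot touches the tote's carrying handle (contact force between any of the fingers, the arm and tote_handle above 0.5 N).
It fails at once if a bystander is moved more than 30 mm or knocked over (distance of any of paint_tin, brass_tube, scissors, cone_mould, brush, glue_bottle, mug from where it was at the start of the episode above 0.03 m or angle between any of paint_tin, brass_tube, scissors, cone_mould, brush, glue_bottle, mug's own z axis and vertical above 0.5 rad).
It also fails if it takes over 61 s, if anything falls off the work surface, if the arm or the gripper's body presses on something with over 40 N, if the wrist force passes 120 N, or if a joint passes its speed limit or range.

## Working session

There is one attempt and no reset: what is moved stays moved. The work goes in short steps, Python scripts to look and compute and a tool call to move; the robot and the scene stay as the last step left them, time stands still between calls to the robot, and variables do not carry over. Pictures are saved under pics/ and viewed, at most 10 in all, crops included, and the job is handed in when it is done.

Besides the shell and the picture viewer there is one more tool, called after "Request:" in YAML: its name, and indented under it one key for each argument. step_arm: Moves the arm, as the interface text tells. Its arguments: {"type":"object","properties":{"motion":{"type":"array"},"grip_force":{"type":"number"}},"required":["motion"]}

```bash
mkdir -p pics; cat > h.py <<'E'
import numpy as np, cv2
from station import bot
def proj(c,P):
    k=bot.get_calibration(c); T=np.linalg.inv(k['world_from_camera']); p=T[:3,:3]@np.asarray(P,float)+T[:3,3]
    u,v=p[0]/-p[2],-p[1]/-p[2]; s=1+k['k1']*(u*u+v*v)
    return k['cx']+k['fx']*u*s, k['cy']+k['fy']*v*s
def ray(c,px,z):
    k=bot.get_calibration(c); a=np.array([[(px[0]-k['cx'])/k['fx'],(px[1]-k['cy'])/k['fy']]])[0]
    b=a.copy()
    for _ in range(20): b=a/(1+k['k1']*(b@b))
    T=k['world_from_camera']; d=T[:3,:3]@np.array([b[0],-b[1],-1]); o=T[:3,3]
    return o+d*(z-o[2])/d[2]
E
python3 - <<'E'
from h import *
ims=[]
for c in ('scene','top'):
    im=bot.capture(c); cv2.imwrite(f'pics/{c}.png',im); ims.append(im)
    for t in ['tote','tote_face','tote_handle','bay','bolt_knob','paint_tin','brass_tube','scissors','cone_mould','brush','glue_bottle','mug']:
        for d in bot.place_of(c,t)[:3]:
            print(c,t,round(d['score'],2),np.round(d['point'],3),np.round(proj(c,d['point'])))
cv2.imwrite('pics/both0.png',cv2.resize(np.hstack(ims),(800,300)))
s=bot.read_state();print(s['time'],s['tcp_pos'],s['orientation'],s['force'])
E
```

```text
scene tote 0.93 [0.466 0.018 0.003] [284. 192.]
scene tote 0.78 [ 0.336  0.173 -0.002] [357. 200.]
scene tote 0.7 [0.449 0.334 0.001] [380. 266.]
scene tote_face 0.96 [0.487 0.322 0.02 ] [368. 270.]
scene tote_face 0.62 [0.297 0.171 0.02 ] [367. 187.]
scene tote_face 0.57 [0.428 0.016 0.02 ] [293. 180.]
scene tote_handle 0.67 [ 0.475 -0.174 -0.003] [234. 156.]
scene bay 0.93 [ 0.627 -0.004 -0.001] [235. 224.]
scene bolt_knob 0.55 [0.594 0.198 0.092] [303. 252.]
scene paint_tin 0.85 [ 0.62  -0.196 -0.001] [191. 179.]
scene brass_tube 0.55 [0.485 0.188 0.001] [326. 237.]
scene scissors 0.92 [ 0.473 -0.169 -0.005] [236. 156.]
scene cone_mould 0.79 [ 0.756  0.074 -0.   ] [218. 276.]
scene brush 0.71 [ 0.723 -0.13  -0.002] [177. 216.]
scene glue_bottle 0.95 [0.756 0.198 0.001] [253. 312.]
scene glue_bottle 0.61 [ 0.757  0.071 -0.002] [217. 276.]
scene mug 0.66 [ 0.372 -0.293  0.001] [233. 115.]
top tote 0.91 [ 0.463  0.019 -0.003] [242. 240.]
top tote 0.72 [0.336 0.172 0.001] [191. 280.]
top tote 0.58 [ 0.451  0.333 -0.004] [140. 242.]
top tote_face 0.86 [0.488 0.321 0.02 ] [143. 229.]
to
[... 369 characters left out ...]
_knob 0.79 [0.591 0.2   0.093] [180. 193.]
top paint_tin 0.6 [ 0.626 -0.193  0.001] [311. 188.]
top brass_tube 0.68 [ 0.487  0.192 -0.002] [186. 231.]
top scissors 0.73 [ 0.474 -0.176  0.   ] [306. 237.]
top cone_mould 0.55 [ 0.759  0.07  -0.002] [228. 145.]
top cone_mould 0.38 [ 0.726 -0.127 -0.   ] [290. 157.]
top brush 0.8 [ 0.721 -0.129  0.001] [291. 158.]
top glue_bottle 0.68 [ 0.744  0.2   -0.001] [186. 150.]
top mug 0.92 [ 0.37  -0.298  0.002] [345. 271.]
1.3 [ 0.17551475 -0.52125949  0.23128995] [[ 9.47717068e-01  3.19111827e-01 -1.71228238e-05]
 [ 3.19111825e-01 -9.47717067e-01 -5.49930894e-05]
 [-3.37765376e-05  4.66537939e-05 -9.99999998e-01]] [ 0.26411417 -0.93650579 -0.23064322]
```

View pics/top.png

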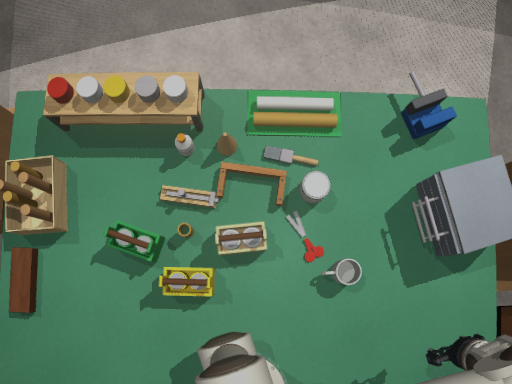

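View pics/scene.png

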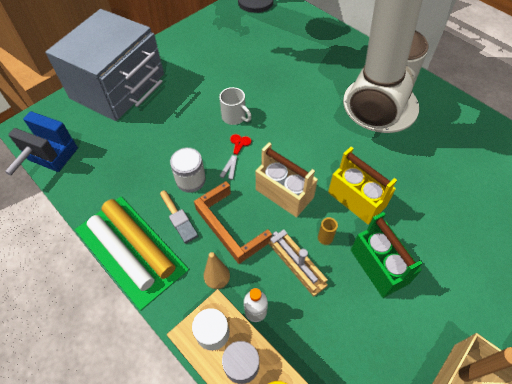

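The plywood tote is at top pixel (242,238). The look-alikes are green at (133,240) and yellow at (188,282), and I choose the plywood one. The bay is at (251,188) and the knob at (180,193). Next is a close crop to check the choice and measure the yaws.

```bash
python3 - <<'E'
from h import *
im=cv2.imread('pics/top.png')[150:270,150:300]
cv2.imwrite('pics/crop1.png',cv2.resize(im,None,fx=5,fy=5,interpolation=cv2.INTER_CUBIC))
k=bot.get_calibration('top');print(np.round(k['world_from_camera'],3),k['fx'])
E
```

```text
[[ 0.015  0.989 -0.148  0.369]
 [-1.     0.016  0.002 -0.012]
 [ 0.005  0.148  0.989  1.49 ]
 [ 0.     0.     0.     1.   ]] 487.6397100088824
```

View pics/crop1.png

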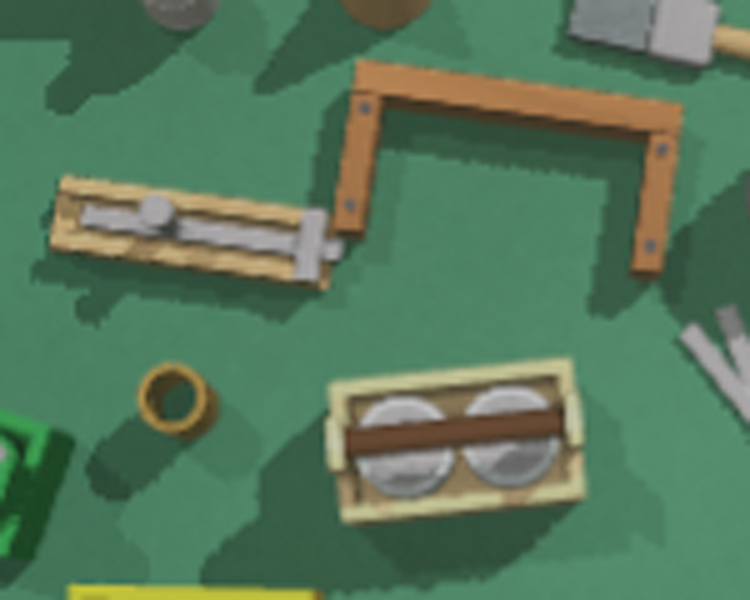

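The crop shows the plywood tote with its dark dowel handle (rim corners at crop (328,382), (572,358), (586,496) and (344,522)) and the brown U with the bolt. Now I turn those into poses.

```bash
python3 - <<'E'
from h import *
W=lambda u,v,z: ray('top',(150+(u+.5)/5-.5,150+(v+.5)/5-.5),z)
r=[W(*p,.09) for p in [(328,382),(572,358),(586,496),(344,522)]]
print('rim',np.round(r,4).tolist(),np.mean(r,0))
d=(r[0]+r[3]-r[1]-r[2]);print('tote yaw',np.arctan2(-d[0],d[1]), np.linalg.norm(d)/2)
b=[W(*p,.045) for p in [(358,60),(682,104),(334,230),(362,234),(632,270),(660,274)]]
print('bay',np.round(b,4).tolist())
for i,j in((0,1),(2,5)):
    d=b[i]-b[j];print('bay yaw',np.arctan2(-d[0],d[1]),np.linalg.norm(d))
yaw=np.arctan2(-(b[0]-b[1])[0],(b[0]-b[1])[1])
m=(b[2]+b[3]+b[4]+b[5])/4
print('origin from mouth',m+.045*np.array([np.cos(yaw),np.sin(yaw),0]))
kn=W(157,210,.094);print('knob',kn)
E
```

```text
rim [[0.4958, 0.0951, 0.09], [0.5119, -0.0453, 0.09], [0.4325, -0.0544, 0.09], [0.4154, 0.084, 0.09]] [0.4639067  0.01987111 0.09      ]
tote yaw 0.11887873600196092 0.14040764453941595
bay [[0.696, 0.0856, 0.045], [0.6719, -0.1112, 0.045], [0.5914, 0.0973, 0.045], [0.5892, 0.0805, 0.045], [0.57, -0.0817, 0.045], [0.5678, -0.0985, 0.045]]
bay yaw -0.12196050907565091 0.19829133164462553
bay yaw -0.11976741445265544 0.19724252391738334
origin from mouth [ 0.62424897 -0.00606956  0.045     ]
knob [0.59401346 0.19732387 0.094     ]
```

Request:
step_arm:
  motion:
    - [2.3, -2.73, 0, 0, 0, 0, 0]
    - [2.3, -2.73, 0, 0, 0, 0, 0]
    - [2.3, -2.73, 0, 0, 0, 0, 0]
    - [2.3, -2.73, 0, 0, 0, 0, 0]
    - [2.3, -2.73, 0, 0, 0, 0, 0]
    - [2.3, -2.73, 0, 0, 0, 0, 0]
    - [2.3, -2.73, 0, 0, 0, 0, 0]
    - [2.3, -2.73, 0, 0, 0, 0, 0]
    - [2.3, -2.73, 0, 0, 0, 0, 0]
    - [2.3, -2.73, 0, 0, 0, 0, 0]
    - [2.3, -2.73, 0, 0, 0, 0, 0]
    - [2.3, -2.73, 0, 0, 0, 0, 0]
    - [2.3, -2.73, 0, 0, 0, 0, 0]
    - [2.3, -2.73, 0, 0, 0, 0, 0]
    - [2.3, -2.73, 0, 0, 0, 0, 0]
    - [2.3, -2.73, 0, 0, 0, 0, 0]
    - [0, 0, 0, 0, 0, 5.9, 0]
    - [0, 0, 0, 0, 0, 5.9, 0]

```text
time: 3.55
tcp_pos: [0.3849, 0.0107, 0.2313]
orientation: [[0.993, 0.117, -0.0], [0.117, -0.993, -0.0], [-0.0, 0.0, -1.0]]
force: [-0.3, 0.0, 0.2]
opening: 0.0853
finger_force: 0.0
```

Request:
step_arm:
  motion:
    - [0, 0, 0, 0, 9, 0, 0]
    - [0, 0, 0, 0, 9, 0, 0]
    - [0, 0, 0, 0, 9, 0, 0]
    - [0, 0, 0, 0, 9, 0, 0]
    - [0, 0, 0, 0, 9, 0, 0]
    - [0, 0, 0, 0, 0, 0, 0]
    - [0, 0, 0, 0, 0, 0, 0]

```text
time: 4.42
tcp_pos: [0.4573, 0.0003, 0.253]
orientation: [[0.758, 0.13, 0.639], [0.09, -0.991, 0.095], [0.646, -0.015, -0.763]]
force: [0.1, 0.0, 0.2]
opening: 0.0853
finger_force: 0.0
```

```bash
cat >> h.py <<'E'
def status():
    s=bot.read_state();R=np.array(s['orientation'])
    print('t',s['time'],'p',np.round(s['tcp_pos'],4),'yaw',np.arctan2(-R[0,1]*-1,-R[1,1]),'tilt',np.degrees(np.arctan2(R[2,0],-R[2,2])),'j',np.round(s['joints'],2),'F',np.round(s['force'],2),s['opening'])
    return s,R
E
python3 - <<'E'
from h import *
s,R=status();print(np.round(R,3))
T=bot.get_calibration('wrist')['world_from_camera'];print('cam in tool',R.T@(T[:3,3]-s['tcp_pos']))
E
```

```text
t 4.425 p [4.573e-01 3.000e-04 2.530e-01] yaw 0.13019744895155322 tilt 40.22846082914463 j [-0.1  -0.85 -0.64  1.09  0.16  2.98] F [0.06 0.02 0.22] 0.08533821167818519
[[ 0.758  0.13   0.639]
 [ 0.09  -0.991  0.095]
 [ 0.646 -0.015 -0.763]]
cam in tool [ 8.17991309e-02 -1.34741512e-04 -1.41271260e-01]
```

Request:
step_arm:
  motion:
    - [0, 0, 0, 0, -10, 0, 0]
    - [0, 0, 0, 0, -10, 0, 0]
    - [0, 0, 0, 0, -10, 0, 0]
    - [0, 0, 0, 0, -10.2, 0, 0]
    - [0, 0, 0, 0, 0, 0, 0]

```text
time: 5.05
tcp_pos: [0.4597, 0.001, 0.2491]
orientation: [[0.991, 0.132, -0.012], [0.132, -0.991, 0.014], [-0.01, -0.016, -1.0]]
force: [-0.0, 1.0, 0.2]
opening: 0.0855
finger_force: 0.0
```

Request:
step_arm:
  motion:
    - [0, 0, 0, 0, 0, -10, 0]
    - [0, 0, 0, 0, 0, -10, 0]
    - [0, 0, 0, 0, 0, -10, 0]
    - [0, 0, 0, 0, 0, -10, 0]
    - [0, 0, 0, 0, 0, -10, 0]
    - [0, 0, 0, 0, 0, -10, 0]
    - [0, 0, 0, 0, 0, -10, 0]
    - [0, 0, 0, 0, 0, -10, 0]
    - [0, 0, 0, 0, 0, -10, 0]
    - [0, 0, 0, 0, 0, -10, 0]
    - [0, 0, 0, 0, 0, -10, 0]
    - [0, 0, 0, 0, 0, -10, 0]
    - [0, 0, 0, 0, 0, -10, 0]
    - [0, 0, 0, 0, 0, -10, 0]
    - [0, 0, 0, 0, 0, -10, 0]
    - [0, 0, 0, 0, 0, -10, 0]
    - [0, 0, 0, 0, 0, -10, 0]
    - [0, 0, 0, 0, 0, -10, 0]

```text
time: 7.3
tcp_pos: [0.4571, 0.0005, 0.2547]
orientation: [[-0.991, -0.136, 0.004], [-0.136, 0.991, 0.015], [-0.006, 0.014, -1.0]]
force: [0.3, -0.0, 0.0]
opening: 0.0856
finger_force: 0.0
```

```bash
python3 - <<'E'
from h import *
s,R=status();print(np.round(R,3))
E
```

```text
t 7.3 p [0.4571 0.0005 0.2547] yaw -3.004761484495452 tilt -0.3160061279596111 j [-0.01 -0.13  0.01  1.71  0.01 -0.14] F [ 0.28 -0.01  0.04] 0.08560252743458699
[[-0.991 -0.136  0.004]
 [-0.136  0.991  0.015]
 [-0.006  0.014 -1.   ]]
```

```bash
cat >> h.py <<'E'
from scipy.spatial.transform import Rotation as Ro
def goal(p,phi,tilt):
    "flipped tool: delta (cm, deg) in present tool axes"
    s=bot.read_state();R=np.array(s['orientation'])
    h=np.array([np.cos(phi),np.sin(phi),0]);Z=np.array([0,0,1.]);t=np.radians(tilt)
    z=np.sin(t)*h-np.cos(t)*Z; y=np.array([-np.sin(phi),np.cos(phi),0]); G=np.c_[np.cross(y,z),y,z]
    print('shift',np.round(100*R.T@(np.array(p)-s['tcp_pos']),2),'turn',np.round(Ro.from_matrix(R.T@G).as_rotvec(degrees=True),1))
B=np.array([.6247,-.006,0]);BY=-.121
def bay(x,y,z=0): return B+np.array([np.cos(BY)*x-np.sin(BY)*y,np.sin(BY)*x+np.cos(BY)*y,z])
E
python3 - <<'E'
from h import *
goal((.39,.0107,.2),.119,0); goal((.39,.0107,.2),.119,35)
E
```

```text
shift [6.54 1.84 5.46] turn [0.8 0.3 1. ]
shift [6.54 1.84 5.46] turn [  1.1 -34.7   0.7]
```

Request:
step_arm:
  motion:
    - [2.2, 0.6, 1.8, 0.8, 0.3, 1.0, 0]
    - [2.2, 0.6, 1.8, 0, 0, 0, 0]
    - [2.1, 0.6, 1.8, 0, 0, 0, 0]
    - [0, 0, 0, 0, -7, 0, 0]
    - [0, 0, 0, 0, -7, 0, 0]
    - [0, 0, 0, 0, -7, 0, 0]
    - [0, 0, 0, 0, -7, 0, 0]
    - [0, 0, 0, 0, -7, 0, 0]
    - [0, 0, 0, 0, 0, 0, 0]

```text
time: 8.43
tcp_pos: [0.4197, 0.0083, 0.2053]
orientation: [[-0.835, -0.116, 0.538], [-0.094, 0.993, 0.067], [-0.543, 0.005, -0.84]]
force: [-0.3, 0.1, 0.7]
opening: 0.0855
finger_force: 0.0
```

```bash
python3 - <<'E'
from h import *
s,R=status();print(np.round(R,3)); goal((.403,.0122,.06),.119,35); goal((.403,.0122,.004),.119,35)
E
```

```text
t 8.425 p [0.4197 0.0083 0.2053] yaw -3.025579701241702 tilt -32.85761488883364 j [-0.04 -0.85 -0.67  1.18  0.09 -0.13] F [-0.32  0.1   0.66] 0.08545892715534383
[[-0.835 -0.116  0.538]
 [-0.094  0.993  0.067]
 [-0.543  0.005 -0.84 ]]
shift [ 9.25  0.5  11.33] turn [ 0.2 -2.1 -0.3]
shift [12.28  0.47 16.04] turn [ 0.2 -2.1 -0.3]
```

```bash
cat > kin.py <<'E'
import numpy as np
from scipy.optimize import least_squares
D=[(.087,.176,1.66,.550,.2313),(-.85,-.64,1.09,.4573,.253),(-.13,.01,1.71,.4571,.2547),(-.85,-.67,1.18,.4198,.2053)]
A=[];b=[]
for a,c,d,r,z in D:
    p,q=a-c,a-c+d
    A+=[[np.sin(a),np.cos(p),np.cos(q),np.sin(p),0],[np.cos(a),-np.sin(p),-np.sin(q),np.cos(p),1]];b+=[r,z]
x,res,rk,sv=np.linalg.lstsq(np.array(A),np.array(b),rcond=None);print(np.round(x,3),rk,np.round(np.array(A)@x-b,4))
L1,L2,L4,e,H=x
def fk(a,c,d):
    p,q=a-c,a-c+d
    return L1*np.sin(a)+L2*np.cos(p)+L4*np.cos(q)+e*np.sin(p), H+L1*np.cos(a)-L2*np.sin(p)-L4*np.sin(q)+e*np.cos(p)
for r in (.385,.40,.42):
  for z in (.004,.06,.12,.2):
    for t in (0,10,20,25,30,35):
      q=np.pi/2-np.radians(t)
      f=lambda v: np.array(fk(v[0],v[1],q-v[0]+v[1]))-(r,z)
      s=least_squares(f,(-.4,-.5),bounds=((-.85,-1.15),(1.81,1.24)))
      if t>=20 or np.linalg.norm(s.fun)>.002: print(r,z,t,np.round(s.x,2),'err',round(np.linalg.norm(s.fun),4))
E
python3 kin.py
```

```text
[0.41  0.521 0.417 0.052 0.142] 5 [ 0.0002  0.0003 -0.0005 -0.0022 -0.0009  0.0011  0.0012  0.0009]
0.385 0.004 20 [-0.75 -0.94] err 0.0
0.385 0.004 25 [-0.85 -1.01] err 0.0064
0.385 0.004 30 [-0.85 -1.05] err 0.0373
0.385 0.004 35 [-0.85 -1.1 ] err 0.0654
0.385 0.06 20 [-0.76 -0.83] err 0.0
0.385 0.06 25 [-0.85 -0.9 ] err 0.0067
0.385 0.06 30 [-0.85 -0.93] err 0.0395
0.385 0.06 35 [-0.85 -0.97] err 0.0702
0.385 0.12 20 [-0.74 -0.71] err 0.0
0.385 0.12 25 [-0.85 -0.79] err 0.0003
0.385 0.12 30 [-0.85 -0.81] err 0.0347
0.385 0.12 35 [-0.85 -0.84] err 0.0676
0.385 0.2 20 [-0.7  -0.54] err 0.0
0.385 0.2 25 [-0.8  -0.61] err 0.0
0.385 0.2 30 [-0.85 -0.65] err 0.0173
0.385 0.2 35 [-0.85 -0.67] err 0.0522
0.4 0.004 20 [-0.7  -0.91] err 0.0
0.4 0.004 25 [-0.82 -0.99] err 0.0
0.4 0.004 30 [-0.85 -1.04] err 0.0224
0.4 0.004 35 [-0.85 -1.09] err 0.0506
0.4 0.06 20 [-0.71 -0.81] err 0.0
0.4 0.06 25 [-0.82 -0.89] err 0.0
0.4 0.06 30 [-0.85 -0.93] err 0.0245
0.4 0.06 35 [-0.85 -0.97] err 0.0552
0.4 0.12 20 [-0.7  -0.69] err 0.0
0.4 0.12 25 [-0.8  -0.77] err 0.0
0.4 0.12 30 [-0.85 -0.81] err 0.0199
0.4 0.12 35 [-0.85 -0.85] err 0.0527
0.4 0.2 20 [-0.66 -0.52] err 0.0
0.4 0.2 25 [-0.76 -0.59] err 0.0
0.4 0.2 30 [-0.85 -0.66] err 0.0029
0.4 0.2 35 [-0.85 -0.68] err 0.0378
0.42 0.004 20 [-0.63 -0.88] err 0.0
0.42 0.004 25 [-0.74 -0.96] err 0.0
0.42 0.004 30 [-0.85 -1.04] err 0.0025
0.42 0.004 35 [-0.85 -1.09] err 0.0308
0.42 0.06 20 [-0.64 -0.78] err 0.0
0.42 0.06 25 [-0.75 -0.86] err 0.0
0.42 0.06 30 [-0.85 -0.93] err 0.0045
0.42 0.06 35 [-0.85 -0.97] err 0.0352
0.42 0.12 20 [-0.64 -0.66] err 0.0
0.42 0.12 25 [-0.74 -0.74] err 0.0
0.42 0.12 30 [-0.85 -0.82] err 0.0001
0.42 0.12 35 [-0.85 -0.85] err 0.0328
0.42 0.2 20 [-0.61 -0.49] err 0.0
0.42 0.2 25 [-0.7  -0.57] err 0.0
0.42 0.2 30 [-0.8  -0.64] err 0.0
0.42 0.2 35 [-0.85 -0.69] err 0.0185
```

Request:
step_arm:
  motion:
    - [0, 0, 0, 0.2, 4, 0, 0.5]
    - [0, 0, 0, 0, 4, -0.3, 0.5]
    - [0, 0, 0, 0, 0, 0, 0.5]

```text
time: 8.8
tcp_pos: [0.4201, 0.0087, 0.2083]
orientation: [[-0.9, -0.12, 0.42], [-0.109, 0.993, 0.05], [-0.423, -0.001, -0.906]]
force: [0.8, 0.5, -0.7]
opening: 0.0428
finger_force: 0.0
```

```bash
python3 - <<'E'
from h import *
s,R=status(); goal((.402,.012,.012),.119,25)
E
```

```text
t 8.8 p [0.4201 0.0087 0.2083] yaw -3.021782325393735 tilt -25.019921498268054 j [-0.02 -0.69 -0.54  1.29  0.06 -0.13] F [ 0.83  0.53 -0.67] 0.042823612122715654
shift [ 9.9   0.55 17.05] turn [-0.   0.   0.1]
```

Request:
step_arm:
  motion:
    - [1.62, 0.1, -0.76, 0, 0, 0, 0.5]
    - [1.38, 0.08, 2.97, 0, 0, 0, 0.5]
    - [1.38, 0.08, 2.97, 0, 0, 0, 0.5]
    - [1.38, 0.08, 2.97, 0, 0, 0, 0.5]
    - [1.38, 0.07, 2.97, 0, 0, 0, 0.5]
    - [1.38, 0.07, 2.97, 0, 0, 0, 0.5]
    - [1.38, 0.07, 2.96, 0, 0, 0, 0.5]
    - [0, 0, 0, 0, 0, 0, 0.5]

```text
time: 9.8
tcp_pos: [0.4001, 0.0119, 0.0085]
orientation: [[-0.901, -0.119, 0.417], [-0.108, 0.993, 0.05], [-0.42, 0.0, -0.908]]
force: [-0.3, 0.8, 0.4]
opening: 0.0427
finger_force: 0.0
```

```bash
python3 - <<'E'
from h import *
s,R=status(); 
a=bot.capture('top')[190:290,190:290]; b=bot.capture('scene')[120:240,220:340]
cv2.imwrite('pics/c2.png',np.hstack([cv2.resize(a,(400,400),interpolation=2),cv2.resize(b,(400,400),interpolation=2)]))
goal((.416,.0135,.012),.119,25)
E
```

```text
t 9.8 p [0.4001 0.0119 0.0085] yaw -3.022242196704259 tilt -24.837674879636484 j [-0.01 -0.78 -0.97  0.95  0.05 -0.12] F [-0.32  0.81  0.42] 0.04270323833414035
shift [-1.26  0.01  0.58] turn [-0.   0.1  0. ]
```

View pics/c2.png

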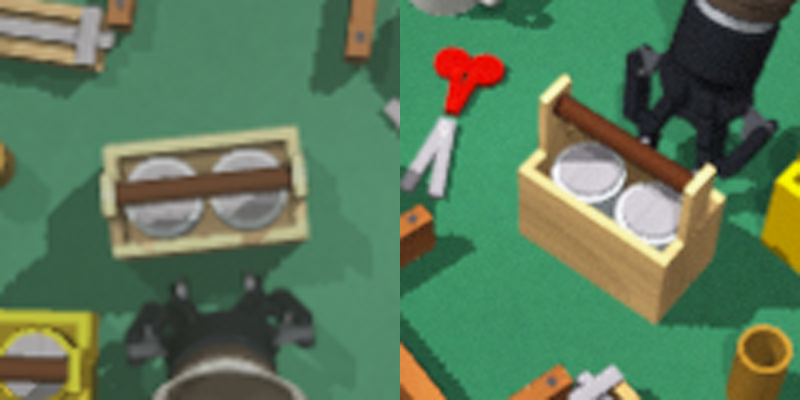

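Request:
step_arm:
  motion:
    - [-0.43, 0, 0.19, 0, 0, 0, 0.5]
    - [-0.43, 0, 0.19, 0, 0, 0, 0.5]
    - [-0.43, 0, 0.2, 0, 0, 0, 0.5]
    - [-0.45, 0.14, 0.21, 0.7, 0, 1.5, 0.5]
    - [-0.45, 0.14, 0.21, 0.7, 0, 1.5, 0.5]
    - [-0.45, 0.14, 0.21, 0.7, 0, 1.5, 0.5]
    - [-0.45, 0.14, 0.21, 0.7, 0, 1.5, 0.5]
    - [-0.45, 0.14, 0.21, 0.7, 0, 1.5, 0.5]
    - [-0.45, 0.14, 0.21, 0.7, 0, 1.5, 0.5]

```text
time: 11.02
tcp_pos: [0.4444, 0.0234, 0.0097]
orientation: [[-0.907, 0.054, 0.418], [0.049, 0.999, -0.023], [-0.419, -0.0, -0.908]]
force: [-13.6, -0.4, 7.4]
opening: 0.0424
finger_force: 6.6
```

```bash
cat >> h.py <<'E'
def look(n):
    im=bot.capture('top'); c=im[160:270,190:300]
    cv2.imwrite(n,cv2.resize(c,None,fx=5,fy=5,interpolation=cv2.INTER_CUBIC))
    # rim: pale plywood pixels -> quad at z=.09
    hsv=cv2.cvtColor(im,cv2.COLOR_BGR2HSV)
    m=cv2.inRange(hsv,(18,40,150),(32,140,255)); m[:, :205]=0; m[:160]=0; m[290:]=0; m[:,290:]=0
    m=cv2.morphologyEx(m,cv2.MORPH_CLOSE,np.ones((5,5),np.uint8))
    cs,_=cv2.findContours(m,cv2.RETR_EXTERNAL,cv2.CHAIN_APPROX_NONE); k=max(cs,key=cv2.contourArea)
    w=np.array([ray('top',q,.09)[:2] for q in k[:,0].astype(float)],np.float32)
    (cx,cy),(a,b),g=cv2.minAreaRect(w*1000)
    if a>b: g-=90
    g=np.radians((g+45)%90-45); d=np.array([cx,cy])/1000-B[:2]; co,si=np.cos(BY),np.sin(BY)
    print('tote centre',cx,cy,'size',a,b,'yaw',g,'bay xy',co*d[0]+si*d[1],-si*d[0]+co*d[1],'rel',g-BY)
E
python3 - <<'E'
from h import *
status(); look('pics/c3.png')
E
```

```text
t 11.025 p [0.4444 0.0234 0.0097] yaw 3.0870967875636848 tilt -24.744470930388356 j [ 0.09 -0.62 -0.89  0.87 -0.06  0.13] F [-13.57  -0.44   7.43] 0.042411024816575355
tote centre 490.5040283203125 24.37061309814453 size 142.615234375 78.74671173095703 yaw -0.046181743305009564 bay xy -0.13688067158640374 0.013950437307402842 rel 0.07481825669499043
```

View pics/c3.png

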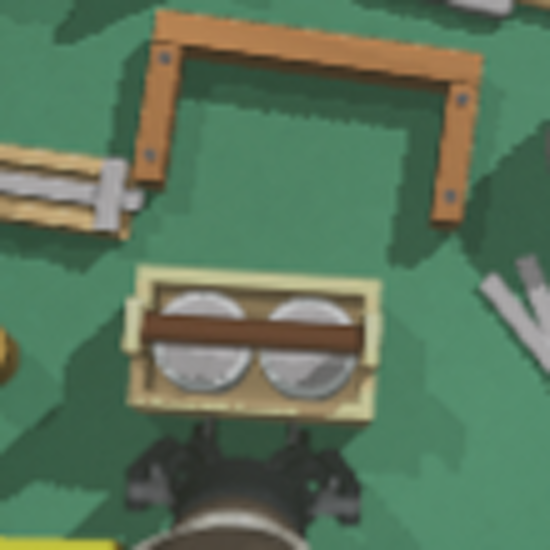

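Request:
step_arm:
  motion:
    - [-0.45, 0.17, 0.21, 0.8, 0, 1.7, 0.5]
    - [-0.45, 0.17, 0.21, 0.8, 0, 1.7, 0.5]
    - [-0.45, 0.17, 0.21, 0.8, 0, 1.7, 0.5]
    - [-0.45, 0.17, 0.21, 0.8, 0, 1.7, 0.5]
    - [-0.45, 0.17, 0.21, 0.8, 0, 1.7, 0.5]
    - [-0.45, 0.17, 0.21, 0.8, 0, 1.7, 0.5]
    - [-0.45, 0.17, 0.21, 0.8, 0, 1.7, 0.5]
    - [-0.45, 0, 0.2, 0, 0, 0, 0.5]
    - [-0.45, 0, 0.2, 0, 0, 0, 0.5]

```text
time: 12.2
tcp_pos: [0.4898, 0.0275, 0.0094]
orientation: [[-0.873, 0.279, 0.401], [0.252, 0.96, -0.118], [-0.418, -0.002, -0.908]]
force: [-9.7, 2.8, 4.2]
opening: 0.0428
finger_force: 5.3
```

```bash
python3 - <<'E'
from h import *
s,R=status(); look('pics/c4.png'); d=s['tcp_pos']-B; print('tcp bay',d@[np.cos(BY),np.sin(BY),0],d@[-np.sin(BY),np.cos(BY),0])
E
```

```text
t 12.2 p [0.4898 0.0275 0.0094] yaw 2.8591962276618235 tilt -24.730641363318014 j [ 0.16 -0.43 -0.77  0.84 -0.18  0.41] F [-9.72  2.82  4.23] 0.04279260452865258
tote centre 535.5745239257812 18.662078857421875 size 144.4111328125 78.77920532226562 yaw -0.28943341253424765 bay xy -0.09145066381408234 0.013723873614600908 rel -0.16843341253424765
tcp bay -0.13791413937953004 0.016959964035057975
```

Request:
step_arm:
  motion:
    - [-0.45, 0.03, 0.2, 0, 0, 0, 0.5]
    - [-0.45, 0.03, 0.2, 0, 0, 0, 0.5]
    - [-0.45, 0.03, 0.2, 0, 0, 0, 0.5]
    - [-0.45, 0.03, 0.2, 0, 0, 0, 0.5]
    - [-0.45, 0.03, 0.2, 0, 0, 0, 0.5]
    - [-0.45, 0.03, 0.2, 0, 0, 0, 0.5]
    - [-0.45, 0.03, 0.2, 0, 0, 0, 0.5]
    - [-0.45, 0.03, 0.2, 0, 0, 0, 0.5]
    - [-0.45, 0.03, 0.2, 0, 0, 0, 0.5]
    - [-0.45, 0.03, 0.2, 0, 0, 0, 0.5]
    - [-0.45, 0.03, 0.2, 0, 0, 0, 0.5]

```text
time: 13.62
tcp_pos: [0.5424, 0.0151, 0.0095]
orientation: [[-0.873, 0.279, 0.4], [0.253, 0.96, -0.119], [-0.418, -0.002, -0.909]]
force: [-6.7, 1.7, -0.3]
opening: 0.0424
finger_force: 3.4
```

```bash
python3 - <<'E'
from h import *
s,R=status(); look('pics/c5.png'); d=s['tcp_pos']-B; print('tcp bay',d@[np.cos(BY),np.sin(BY),0],d@[-np.sin(BY),np.cos(BY),0])
E
```

```text
t 13.625 p [0.5424 0.0151 0.0095] yaw 2.858546851393889 tilt -24.68984469847297 j [ 0.11 -0.29 -0.67  0.79 -0.16  0.36] F [-6.66  1.7  -0.3 ] 0.042438402639982435
tote centre 588.5747680664062 6.542243957519531 size 146.0638885498047 78.7254867553711 yaw -0.2926454511249922 bay xy -0.037375010676462934 0.008090045900992018 rel -0.1716454511249922
tcp bay -0.08424231121150334 0.011054981862655359
```

View pics/c5.png

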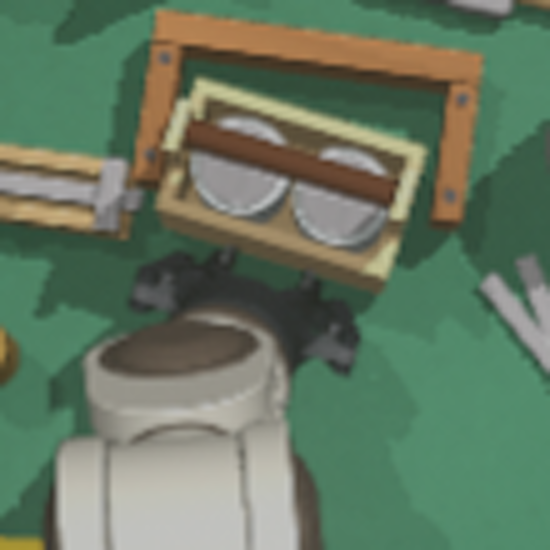

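Request:
step_arm:
  motion:
    - [-0.46, -0.12, 0.2, -0.6, 0, -1.3, 0.5]
    - [-0.46, -0.12, 0.2, -0.6, 0, -1.3, 0.5]
    - [-0.46, -0.12, 0.2, -0.6, 0, -1.3, 0.5]
    - [-0.46, -0.12, 0.2, -0.6, 0, -1.3, 0.5]
    - [-0.46, -0.12, 0.2, -0.6, 0, -1.3, 0.5]
    - [-0.46, -0.12, 0.2, -0.6, 0, -1.3, 0.5]
    - [-0.3, 0, 0.14, -0.5, 0, -1.2, 0.5]

```text
time: 14.55
tcp_pos: [0.575, 0.0005, 0.0121]
orientation: [[-0.902, 0.11, 0.419], [0.098, 0.994, -0.049], [-0.421, -0.003, -0.907]]
force: [-5.9, -0.2, -1.9]
opening: 0.0425
finger_force: 2.5
```

```bash
python3 - <<'E'
from h import *
s,R=status(); look('pics/c6.png'); d=s['tcp_pos']-B; print('tcp bay',d@[np.cos(BY),np.sin(BY),0],d@[-np.sin(BY),np.cos(BY),0])
E
```

```text
t 14.55 p [5.75e-01 5.00e-04 1.21e-02] yaw 3.03150356889767 tilt -24.92169605933086 j [ 0.03 -0.23 -0.63  0.74 -0.06  0.13] F [-5.87 -0.18 -1.88] 0.042491505059733155
tote centre 628.3843994140625 -3.871734619140625 size 145.08303833007812 92.27294158935547 yaw -0.12769977269179 bay xy 0.0034005684808047286 0.0025574296825262074 rel -0.006699772691790007
tcp bay -0.050151487719723546 0.00044218783099456236
```

View pics/c6.png

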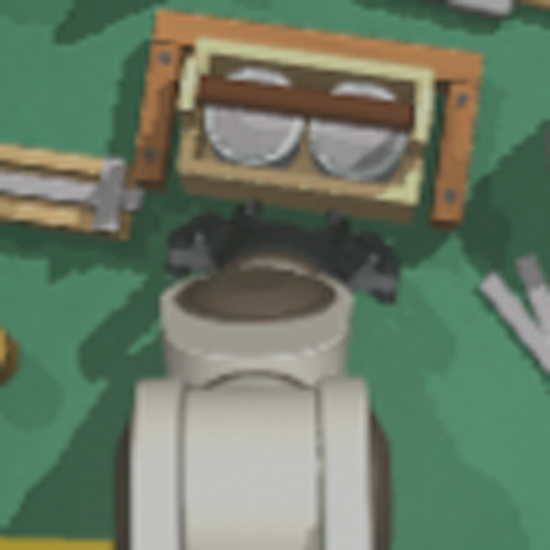

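The tote is nearly home and square, with its rim against the rear batten. I'll press gently until the stop takes the load.

Request:
step_arm:
  motion:
    - [-0.2, 0, 0.09, 0, 0, -0.4, 0.5]
    - [-0.1, 0, 0.05, 0, 0, 0, 0.5]

```text
time: 14.85
tcp_pos: [0.5779, 0.0004, 0.0121]
orientation: [[-0.902, 0.105, 0.418], [0.092, 0.994, -0.049], [-0.421, -0.006, -0.907]]
force: [-9.3, -0.4, 1.2]
opening: 0.0429
finger_force: 4.9
```

Request:
step_arm:
  motion:
    - [-0.1, 0, 0.05, 0, 0, 0, 0.5]

```text
time: 14.98
tcp_pos: [0.5782, 0.0004, 0.0119]
orientation: [[-0.903, 0.105, 0.417], [0.092, 0.995, -0.049], [-0.42, -0.006, -0.908]]
force: [-20.9, 1.0, 8.0]
opening: 0.0428
finger_force: 9.9
```

Request:
step_arm:
  motion:
    - [-0.05, 0, 0.02, 0, 0, 0, 0.5]
    - [0, 0, 0, 0, 0, 0, 0.5]
    - [0, 0, 0, 0, 0, 0, 0.5]

```text
time: 15.35
tcp_pos: [0.5782, 0.0004, 0.0119]
orientation: [[-0.903, 0.104, 0.416], [0.092, 0.995, -0.049], [-0.419, -0.006, -0.908]]
force: [-20.8, 0.5, 7.9]
opening: 0.0426
finger_force: 10.3
```

Request:
step_arm:
  motion:
    - [0.9, 0, -0.42, 0, 0, 0, 0.5]
    - [1.8, 0, -0.84, 0, 0, 0, 0.5]
    - [1.8, 0, -0.84, 0, 0, 0, 0.5]
    - [1.8, 0, -0.84, 0, 0, 0, 0.5]
    - [0.9, 0, -0.42, 0, 0, 0, 0.5]
    - [0, 0, 0, 0, 0, 0, 0.5]

```text
time: 16.1
tcp_pos: [0.5012, 0.0088, 0.0132]
orientation: [[-0.901, 0.104, 0.421], [0.092, 0.995, -0.049], [-0.423, -0.005, -0.906]]
force: [0.6, -0.8, 0.0]
opening: 0.043
finger_force: 0.0
```

```bash
python3 - <<'E'
from h import *
s,R=status(); look('pics/c7.png')
for c in('top','scene'):
    bot.capture(c)
    for t in('bolt_knob','tote','bay'):
        for d in bot.place_of(c,t)[:1]: print(c,t,d['score'],d['point'])
print('knob bay pred',bay(-.056,.2)); 
E
```

```text
t 16.1 p [0.5012 0.0088 0.0132] yaw 3.0372434729103164 tilt -25.0494563934237 j [ 0.06 -0.44 -0.78  0.8  -0.07  0.15] F [ 0.63 -0.76  0.01] 0.04302595884474624
tote centre 629.739990234375 -3.1997909545898438 size 145.2410125732422 89.85045623779297 yaw -0.1290606480088205 bay xy 0.004665140869832798 0.003388086912286563 rel -0.008060648008820503
top bolt_knob 0.71 [0.5975, 0.2023, 0.0967]
top tote 0.97 [0.3353, 0.1712, 0.0021]
scene bolt_knob 0.71 [0.597, 0.1964, 0.0912]
scene tote 0.92 [0.4494, 0.332, 0.0014]
scene bay 0.84 [0.626, -0.0064, -0.0003]
knob bay pred [0.59325044 0.19929716 0.        ]
```

View pics/c7.png

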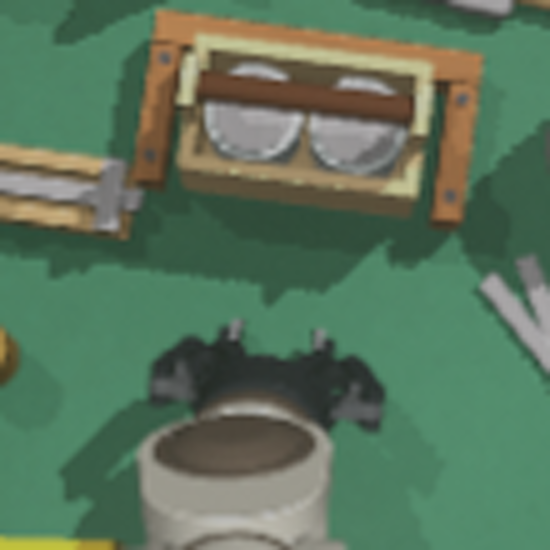

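Request:
step_arm:
  motion:
    - [-1.5, 0, -3.2, 0, 0, 0, 1]
    - [-1.5, 0, -3.2, 0, 0, 0, 1]
    - [-1.5, 0, -3.2, 0, 0, 0, 1]
    - [-1.5, 0, -3.2, 0, 0, 0, 1]
    - [-1.5, 0, -3.2, 0, 0, 0, 1]
    - [0, 0, 0, 0, 8.3, 0, 1]
    - [0, 0, 0, 0, 8.3, 0, 1]
    - [0, 0, 0, 0, 8.3, 0, 1]
    - [0, 0, 0, 0, 0, 10, 1]
    - [0, 0, 0, 0, 0, 10, 1]
    - [0, 0, 0, 0, 0, 10, 1]
    - [0, 0, 0, 0, 0, 10, 1]
    - [0, 0, 0, 0, 0, 10, 1]
    - [0, 0, 0, 0, 0, 10, 1]
    - [0, 0, 0, 0, 0, 10, 1]
    - [0, 0, 0, 0, 0, 10, 1]
    - [0, 0, 0, 0, 0, 10, 1]
    - [0, 0, 0, 0, 0, 1, 1]
    - [0, 0, 0, 0, 0, 0, 1]

```text
time: 18.92
tcp_pos: [0.5014, 0.0096, 0.1888]
orientation: [[0.119, 0.993, -0.0], [0.993, -0.119, -0.006], [-0.006, 0.0, -1.0]]
force: [0.1, 0.0, -0.8]
opening: -0.0001
finger_force: 0.0
```

```bash
python3 - <<'E'
from h import *
s,R=status(); print(np.round(R,3))
# tool x=+bay y, z down
goal(bay(-.056,.25,.17),BY-np.pi/2,0); goal(bay(-.056,.25,.05),BY-np.pi/2,0)
E
```

```text
t 18.925 p [0.5014 0.0096 0.1888] yaw 1.4519937655205093 tilt -0.3242184645701081 j [ 0.02 -0.04 -0.04  1.58 -0.01  1.71] F [ 0.08  0.04 -0.76] -5.509141346549652e-05
[[ 0.119  0.993 -0.   ]
 [ 0.993 -0.119 -0.006]
 [-0.006  0.    -1.   ]]
shift [24.94  6.88  1.74] turn [0.  0.3 0.1]
shift [25.    6.88 13.74] turn [0.  0.3 0.1]
```

Request:
step_arm:
  motion:
    - [3.57, 0.98, 0.25, 0, 0.3, 0, 1]
    - [3.57, 0.98, 0.25, 0, 0, 0, 1]
    - [3.57, 0.98, 0.25, 0, 0, 0, 1]
    - [3.57, 0.98, 0.25, 0, 0, 0, 1]
    - [3.57, 0.98, 0.25, 0, 0, 0, 1]
    - [3.57, 0.98, 0.25, 0, 0, 0, 1]
    - [3.57, 0.98, 0.25, 0, 0, 0, 1]
    - [0, 0, 3, 0, 0, 0, 1]
    - [0, 0, 3, 0, 0, 0, 1]
    - [0, 0, 3, 0, 0, 0, 1]
    - [0, 0, 3, 0, 0, 0, 1]
    - [0, 0, 0, 0, 0, 0, 1]

```text
time: 20.42
tcp_pos: [0.5984, 0.2486, 0.0485]
orientation: [[0.12, 0.993, -0.004], [0.993, -0.12, -0.002], [-0.003, -0.004, -1.0]]
force: [-0.2, -0.8, 0.4]
opening: 0.0002
finger_force: 0.0
```

```bash
python3 - <<'E'
from h import *
s,R=status()
goal(bay(-.056,.25,.05),BY-np.pi/2,0);goal(bay(-.056,.152,.05),BY-np.pi/2,0)
E
```

```text
t 20.425 p [0.5984 0.2486 0.0485] yaw 1.4508950498393896 tilt -0.152986628134324 j [ 0.39  0.33  0.11  1.35 -0.    2.08] F [-0.17 -0.83  0.43] 0.00017529619072085905
shift [ 0.04  0.08 -0.15] turn [-0.2  0.2  0.1]
shift [-9.76  0.07 -0.13] turn [-0.2  0.2  0.1]
```

Pushing the knob along -tool x.

Request:
step_arm:
  motion:
    - [-1, 0.07, 0, 0, 0, 0, 1]
    - [-1, 0, 0, 0, 0, 0, 1]
    - [-0.8, 0, 0, 0, 0, 0, 1]
    - [-0.8, 0, 0, 0, 0, 0, 1]
    - [-0.8, 0, 0, 0, 0, 0, 1]
    - [-0.8, 0, 0, 0, 0, 0, 1]
    - [-0.8, 0, 0, 0, 0, 0, 1]
    - [-0.8, 0, 0, 0, 0, 0, 1]
    - [-0.8, 0, 0, 0, 0, 0, 1]

```text
time: 21.55
tcp_pos: [0.5912, 0.1732, 0.0511]
orientation: [[0.122, 0.993, 0.0], [0.993, -0.122, -0.0], [-0.0, 0.0, -1.0]]
force: [1.0, 1.9, 1.4]
opening: -0.0001
finger_force: 0.0
```

Request:
step_arm:
  motion:
    - [-0.6, 0, 0, 0, 0, 0, 1]
    - [-0.5, 0, 0, 0, 0, 0, 1]
    - [-0.4, 0, 0, 0, 0, 0, 1]

```text
time: 21.92
tcp_pos: [0.5894, 0.1585, 0.0511]
orientation: [[0.122, 0.993, 0.0], [0.993, -0.122, -0.0], [-0.0, 0.0, -1.0]]
force: [1.0, 2.5, 0.9]
opening: -0.0001
finger_force: 0.0
```

Request:
step_arm:
  motion:
    - [-0.4, 0, 0, 0, 0, 0, 1]
    - [-0.3, 0, 0, 0, 0, 0, 1]

```text
time: 22.18
tcp_pos: [0.589, 0.1545, 0.0513]
orientation: [[0.12, 0.993, 0.001], [0.993, -0.12, 0.006], [0.006, 0.0, -1.0]]
force: [2.3, 26.6, -2.8]
opening: 0.0004
finger_force: 1.5
```

Request:
step_arm:
  motion:
    - [-0.2, 0, 0, 0, 0, 0, 1]

```text
time: 22.3
tcp_pos: [0.5889, 0.1544, 0.0514]
orientation: [[0.118, 0.993, 0.002], [0.993, -0.118, 0.009], [0.009, 0.001, -1.0]]
force: [3.3, 34.0, -3.4]
opening: 0.0
finger_force: 3.2
```

Request:
step_arm:
  motion:
    - [1, 0, 0, 0, 0, 0, 1]
    - [2, 0, 0, 0, 0, 0, 1]
    - [2, 0, 0, 0, 0, 0, 1]
    - [0, 0, -4, 0, 0, 0, 1]
    - [0, 0, -4, 0, 0, 0, 1]
    - [0, 0, -4, 0, 0, 0, 1]
    - [0, 0, -4, 0, 0, 0, 1]
    - [3, 0, -2, 0, 0, 0, 1]
    - [3, 0, 0, 0, 0, 0, 1]
    - [0, 0, 0, 0, 0, 0, 1]

```text
time: 23.55
tcp_pos: [0.6017, 0.2616, 0.2304]
orientation: [[0.119, 0.993, -0.0], [0.993, -0.119, -0.001], [-0.001, -0.0, -1.0]]
force: [0.6, -0.0, -0.6]
opening: -0.0002
finger_force: 0.0
```

```bash
python3 - <<'E'
from h import *
status(); look('pics/c8.png')
a=bot.capture('scene')[150:310,180:340]; t=bot.capture('top')[150:260,150:300]
cv2.imwrite('pics/end.png',np.hstack([cv2.resize(a,(400,400),interpolation=2),cv2.resize(t,(400,400),interpolation=2)]))
for c in('top','scene'):
  for d in bot.place_of(c,'bolt_knob')[:1]:
    q=np.array(d['point'])-B; print(c,d['score'],'knob bay y',q@[-np.sin(BY),np.cos(BY),0])
E
```

```text
t 23.55 p [0.6017 0.2616 0.2304] yaw 1.451205807619047 tilt -0.038083977977343406 j [ 0.41  0.36  0.49  1.71 -0.    2.1 ] F [ 0.63 -0.03 -0.57] -0.00016084013615708055
tote centre 625.903076171875 -3.0470199584960938 size 145.49801635742188 80.34967803955078 yaw -0.11402790260365023 bay xy 0.0008378404672424916 0.003076606369411703 rel 0.006972097396349769
top 0.66 knob bay y 0.13943627611426138
scene 0.65 knob bay y 0.13347077993310122
```

View pics/end.png

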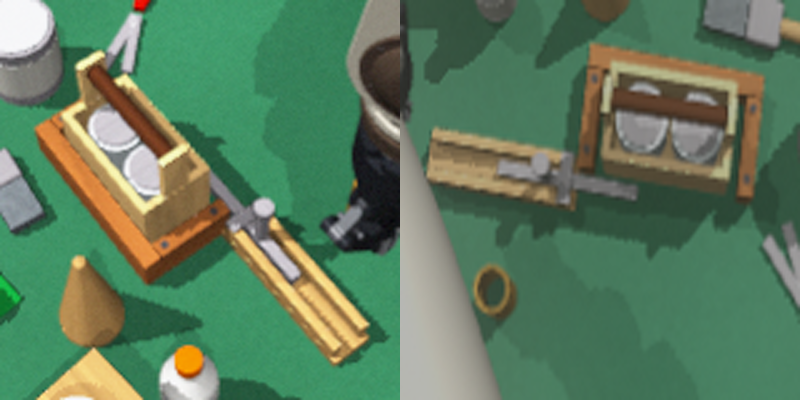

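The pictures show the tote home, the bolt across the mouth at right pane (610,188), and the arm clear of everything, so I hand in.

```bash
python3 -c "
from station import bot
print(bot.finish_job())"
```

```text
the job is handed in; nothing more can be done
None
```

The tote is home and square against the stop, the bolt is fully shot across the bay's mouth, the arm is clear of everything, and I handed the job in at about 24 s; no verdict was returned.

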